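Clamp a filter cartridge in the leak-test fixture

ROBOT

A 7-joint arm with a two-finger parallel gripper is mounted at the origin on a cart in front of the work surface, level with it; the furniture and walls round the work are solid. World frame = base frame: x ahead of the robot, y to its left, z up, the work surface at z = 0. Lengths are in m, angles in rad, forces in N, time in s.
With the tool pointing down it reaches from about 0.425 to 0.875 m from the base axis. Payload 4.7 kg.
Tool frame: the origin (TCP) lies at the very end of the fingers, on their centre line; the grasp point (between the pads) lies manip.grip_point_offset behind it (manip.grip_point_offset is the distance from the TCP to the grasp point, in m); z points along the fingers, y is the line along which they close (so a half turn about z gives the same grasp; the last joint's range is limited). The gripper opens to 87 mm and grips with 3 to 60 N. Pads are 19 mm wide; open, the fingers measure 117 mm over their backs; the gripper's body (75 mm by 190 mm) begins 51 mm behind the grasp point.
Start: joints at [-1.277, 0.321, -0.07, 1.45, 0.023, 1.371, -0.057], TCP at [0.18, 0.625, 0.223] pointing down, gripper open.
Joint ranges: [-2.86, 2.86], [-0.3, 2.09], [-1.38, 1.24], [0.06, 2.45], [-1.56, 4.7], [0.09, 2.05], [-2.69, 2.69]. Speed limits (rad/s): [2.57, 2.57, 3.14, 3.14, 3.14, 3.14, 3.14].

INTERFACE

Orientations are given as a rotation vector (axis times angle).
In Python, from cell import manip, imaging, order gives the robot as it stands.
- The arm moves only by the tool jog_arm, never from a script. Its argument "steps" is a list of rows, each an object with "translation": the shift along the world's x, y, z in mm, a list of three; "twist": the turn about the world's z in rad; "gripper": the finger opening in mm, from 0 to 87. In form: [{"translation": [dx, dy, dz], "twist": twist, "gripper": gripper}, ...]. A call has 1 to 5 rows; each row is the pose to reach, as a shift and turn from the pose commanded when the call began; what a row does not reach only later rows make up. A row lasts 1/10 s, in which the tool goes at most 50 mm and 8.59 degrees, less where a joint would pass 70% of its speed; a pose out of reach is approached as far as the arm can. A call with a gripper value outside its range is refused whole. The fingers move at their own pace and stop on an object; "newtons" is the grip in N (left out, the last holds). Time passes only in rows, so rows that repeat a pose let the fingers close. It gives the time, the measured TCP pose, the force, the opening and the grip force at its end, in the units of the state.
- manip.read_state(): the state, without advancing time (a new reading comes with each control period).
- imaging.capture(name): name is "side" or "top"; returns the picture (420x560x3 uint8, blue, green, red); there is no depth.
- imaging.camera_model(name): a dict with "fx", "fy", "cx", "cy" (pixels), "eye" and "rotation" of the camera in the world. Camera axes: x right, y down, z forward; pixel columns grow to the right and rows downward; lengths in m; the calibration is good to about 2 mm. A picture is of the moment at which its call begins. camera_model takes no time and is no camera call.
- order.hand_in(): hands the job in; it is judged then, once.
The state is a dict: "clock": time; "joints": joint angles; "qvel": joint speeds; "joint_torque": joint torques, N m; "tcp_pos": TCP position; "ee_rot": TCP orientation; "force": force on the tool from outside, world axes, zero at the start; "wrist_torque": the same for the moment, N m; "opening": finger opening in m; "gripper_force": force on a finger pad.
Only numpy, scipy, OpenCV 4.12 (cv2) and the standard library are available. Lean on these libraries where they do the work, as an engineer would, in place of code of your own. Each camera call takes 0.05 s, during which the arm holds its last target. There are 200 camera calls.

TASK

Get the filter cartridge that stands between the guides of the leak-test fixture ready for its test: push it along the guides until it is fully home against the end stop, then push the toggle clamp's handle down past its dead point until it snaps into lock with the rubber pad pressing on the cartridge's neck. Only push with the fingers: do not grasp or lift the cartridge, do not push the clamp's arm itself, and leave the other things lying round the fixture where they are.

Things in the scene. Friction and masses are not known exactly. Their poses are not given: they have to be found in the camera images.
- fixture: The fixture, bolted down: aluminium base plate 12 mm thick (x -110 to 110, y -200 to 80 mm) with a nest and a steel toggle clamp. Origin on the table, under the place of a cartridge that is home; z up; +x is the direction in which the cartridge is pushed home; the clamp is on the -y side, its bracket 52 by 94 mm, up to 115 mm above the table, centred at x 0, y -138.
- nest (a point): Where the cartridge's middle is when home: on the fixture's z axis, 41 mm above the table (29 above the plate). Axes as the fixture's. Two steel guides, 12 mm thick and 20 mm high above the plate, run along x from -105 to 45 mm, inner faces at y -47.5 and 47.5; the end stop is a bar across their far end, its face at x = 45, 26 mm high above the plate.
- cartridge_mid (a point): Centre (half-way up, 29 mm above its underside) of the filter cartridge to be clamped: grey, round, 90 mm in diameter, 58 mm high, about 0.2 kg, standing upright on the base plate between the guides, with a narrower threaded neck on top. It is widest (90 mm) in its lower half. It starts 35 to 65 mm short of home, towards -x of the fixture, free to slide.
- clamp_handle (a joint): Handle angle, rad: 0 open; grows as it is pushed down and outwards; elevation above level = 0.96 - value. From about 0.95 the pad presses on a cartridge that is home and the handle resists (up to about 8 N at mid-grip); dead point 1.15; then it snaps by itself to its stop at 1.26 (17 degrees below level) and stays. Released before the dead point, it springs back off the cartridge.
- handle_pivot (a point): Axis of the handle's hinge, 100 mm above the table, at x 0, y -162 mm of the fixture; the hinge axis is parallel to the fixture's x.
- handle_grip (a point): Point on the centre line of the handle's round black plastic grip, 90 mm from the pivot; the grip is 18 mm in diameter and runs from 50 to 123 mm from the pivot. The handle lies in the fixture's plane x = 0 and points from the pivot towards -y (outwards), swinging in that plane.
- clamp_arm: The clamp's steel arm, 16 mm wide, 12 mm thick, hinged at x 0, y -115, z 103 mm of the fixture (origin there, y along the arm). Driven by the handle through the linkage: upright when open (its end then 230 mm above the table), level and reaching 128 mm towards +y, over the nest, when locked.
- seal_pad: The spring-loaded spindle with a round rubber pad (36 mm across) at the end of the arm, 115 mm from the arm's hinge; its origin lies on the arm. Its pad comes down 41 mm below the arm onto the neck of the cartridge; spring 3.5 N per mm, about 6 N when locked.
- spare_cartridge: Bystander: a second, darker filter cartridge of the same size, on the table outside the fixture on its +y side. Origin under its centre.
- brass_adapter: Bystander: brass adapter, 25 mm wide and 42 mm high, standing on the plate's far corner behind the clamp. Origin under its centre.
- steel_adapter: Bystander: steel coupling, 31 mm in diameter and 50 mm high, standing on the plate beyond the end stop. Origin under its centre.
- spanner: Bystander: open spanner 176 mm long, 6 mm thick, lying on the table on the near (-x) side of the fixture, on the clamp's side. Origin under its centre.
- ring_tin: Bystander: round tin, 57 mm in diameter and 26 mm high, on the table beyond the handle. Origin under its centre.
- cartridge: The same cartridge; origin under its centre, on its underside.
Mind the look-alikes: they are no part of the job. Leave any blue or red look-alike of the cartridge alone.

How it is judged:
On the way, in this order (a step that is already met when the one before it is completed fails the run):
1. the cartridge is home against the end stop, with the clamp still open (horizontal distance between cartridge_mid and nest below 0.006 m and angle between cartridge_mid's own z axis and vertical below 0.05 rad and value of joint clamp_handle below 0.6 rad), for 0.2 s.
2. the handle has gone past its dead point and locked (value of joint clamp_handle above 1.22 rad), for 0.2 s.
At the end, for the whole second after the job is handed in: The clamp's handle is locked (above 1.22 rad), the rubber pad presses on the cartridge with more than 3 N, and the cartridge stands upright on the plate, at rest, its middle within 6 mm of the home position (horizontal distance between cartridge_mid and nest below 0.006 m and angle between cartridge_mid's own z axis and vertical below 0.05 rad and value of joint clamp_handle above 1.22 rad and height (world z) of cartridge_mid below 0.046 m and contact force between seal_pad and cartridge above 3 N and linear speed of cartridge below 0.01 m/s); the robot touches nothing.
It fails at once if the cartridge is lifted more than 10 mm off the plate or tipped over 0.3 rad (height (world z) of cartridge_mid above 0.053 m or angle between cartridge_mid's own z axis and vertical above 0.3 rad).
It fails at once if the robot pushes the clamp's arm or its pad instead of the handle (more than 3 N) (contact force between any of the fingers, the arm and clamp_arm above 3 N).
It fails at once if a bystander is moved by more than 20 mm (distance of any of spare_cartridge, brass_adapter, steel_adapter, spanner, ring_tin from where it was at the start of the episode above 0.02 m).
It also fails if it takes over 45 s, if anything falls off the work surface, if the arm or the gripper's body presses on something with over 40 N, if the wrist force passes 120 N, or if a joint passes its speed limit or range.

## Working session

There is one attempt and no reset: what is moved stays moved. The work goes in short steps, Python scripts to look and compute and a tool call to move; the robot and the scene stay as the last step left them, time stands still between calls to the robot, and variables do not carry over. Pictures are saved under pics/ and viewed, at most 10 in all, crops included, and the job is handed in when it is done.

Besides the shell and the picture viewer there is one more tool, called after "Emit:" in YAML: its name, and indented under it one key for each argument. jog_arm: Moves the arm, as the interface text tells. Its arguments: {"type":"object","properties":{"steps":{"type":"array"},"newtons":{"type":"number"}},"required":["steps"]}

```bash
mkdir -p pics; python3 - <<'E'
from cell import manip, imaging, order
import cv2
for n in("side","top"):
    cv2.imwrite(f"pics/{n}0.png",cv2.resize(imaging.capture(n),(784,588),interpolation=cv2.INTER_CUBIC))
    print(imaging.camera_model(n))
s=manip.read_state();print(s["clock"],s["tcp_pos"],s["ee_rot"],manip.grip_point_offset)
E
```

```text
{'fx': 498.75298979860816, 'fy': 498.75298979860816, 'cx': 275.8340883677212, 'cy': 211.9372019750766, 'eye': array([ 0.61068181, -1.1840892 ,  0.79120177]), 'rotation': array([-2.04194757, -0.02725508,  0.03758516])}
{'fx': 410.8893662249386, 'fy': 410.8893662249386, 'cx': 281.67270708372854, 'cy': 207.6109867478326, 'eye': array([0.47183357, 0.06663474, 1.21051055]), 'rotation': array([-2.20552511,  2.16145758, -0.13510919])}
0.1 [0.17938525 0.62423955 0.22158178] [-4.37997621e-01 -3.11073770e+00  2.70391073e-03] 0.0187
```

View pics/top0.png

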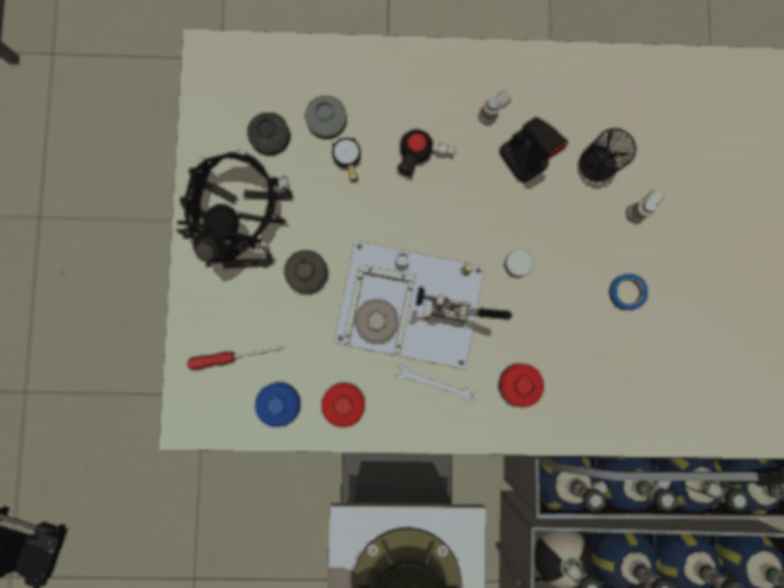

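View pics/side0.png

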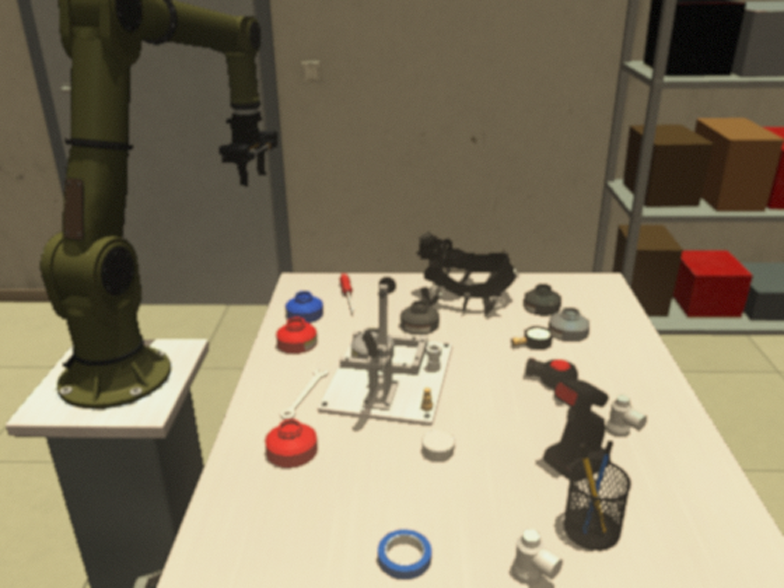

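The top picture shows the fixture plate with corners at about (358,242), (481,267), (465,367) and (338,343). The grey cartridge is between its guides at (377,321), and the clamp grip is at (495,314). Other cartridge-like things are dark at (306,271), (268,133) and (325,116), blue at (277,404), and red at (343,404) and (521,385). Only the grey one at (377,321) stands between the guides, so I'll confirm it in an enlarged crop.

```bash
python3 - <<'E'
from cell import imaging
import cv2
a=imaging.capture("top")
cv2.imwrite("pics/top1.png",cv2.resize(a[165:270,230:370],(798,598),interpolation=cv2.INTER_CUBIC))
E
```

```text
(no output)
```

View pics/top1.png

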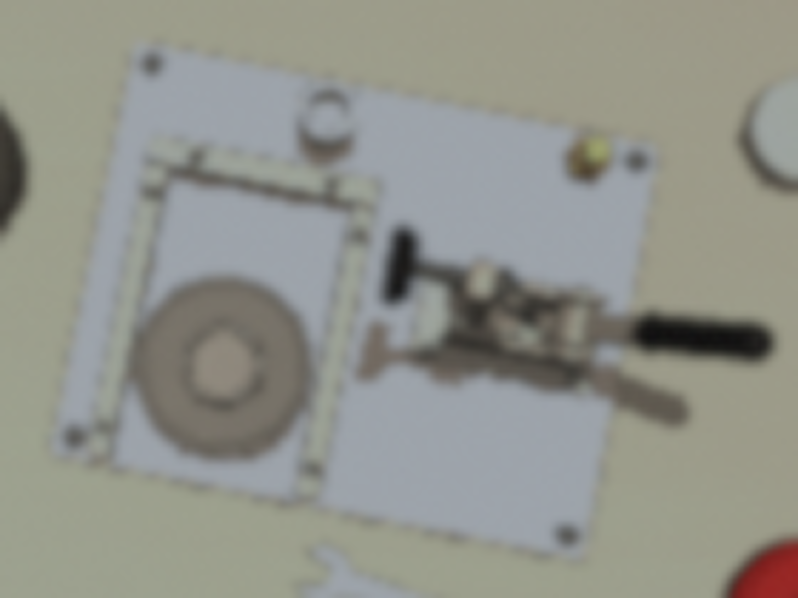

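The crop shows the grey cartridge in the guides with its neck at (225,365). The plate corners are at (137,42), (657,145), (585,557) and (52,455). The pad is at (400,265) and the grip runs from (640,332) to (770,342).

```bash
cat > h.py <<'E'
from cell import manip, imaging
import numpy as np, cv2
from scipy.spatial.transform import Rotation as R
def ray(n,u,v,z):
    m=imaging.camera_model(n); d=R.from_rotvec(m["rotation"]).apply([(u-m["cx"])/m["fx"],(v-m["cy"])/m["fy"],1])
    return m["eye"]+d*(z-m["eye"][2])/d[2]
def crop(u,v,z): return ray("top",230+(u+.5)/5.7-.5,165+(v+.5)/(598/105)-.5,z)
E
python3 - <<'E'
from h import *
W=np.array([crop(u,v,.012)[:2] for u,v in[(137,42),(657,145),(585,557),(52,455)]])
F=np.array([(.11,.08),(.11,-.2),(-.11,-.2),(-.11,.08)])
print(W, np.linalg.norm(W-np.roll(W,1,0),axis=1))
r,_=R.align_vectors(np.c_[W-W.mean(0),np.zeros(4)],np.c_[F-F.mean(0),np.zeros(4)])
yaw=r.as_rotvec()[2]; M=r.as_matrix()[:2,:2]; o=W.mean(0)-M@F.mean(0)
print("yaw",yaw,"o",o,"res",W-(F@M.T+o))
for nm,u,v,z in[("body",222,368,.032),("neck",223,365,.07),("gripin",640,332,.142),("gripend",765,343,.2)]:
    print(nm,(M.T@(crop(u,v,z)[:2]-o)).round(4))
for f in[(-.13,0),(-.06,0),(0,-.214),(0,-.248)]: w=M@f+o; print(f,w,np.hypot(*w))
s=manip.read_state(); y=R.from_rotvec(s["ee_rot"]).as_matrix()[:,1]; print("tooly",np.arctan2(y[1],y[0]), "twist to -x:",yaw-np.arctan2(y[1],y[0]))
E
```

```text
[[ 0.69341012  0.12127074]
 [ 0.64567865 -0.14934661]
 [ 0.43286795 -0.11332721]
 [ 0.47947951  0.15898463]] [0.21722947 0.27479455 0.21583742 0.27627228]
yaw -0.1716838976371199 o [0.57310956 0.06351329] res [[-0.00174961 -0.00227384]
 [-0.0016454   0.00299238]
 [ 0.00230957  0.0014266 ]
 [ 0.00108544 -0.00214514]]
body [-0.0495  0.0015]
neck [-0.0496  0.0008]
gripin [-0.0015 -0.1849]
gripend [-0.0012 -0.23  ]
(-0.13, 0) [0.44502076 0.08572272] 0.4532017897105494
(-0.06, 0) [0.51399165 0.0737638 ] 0.5192576615216348
(0, -0.214) [ 0.53654943 -0.14734058] 0.5564122043815544
(0, -0.248) [ 0.53074081 -0.18084073] 0.5607041836407439
tooly 1.2910465816405834 twist to -x: -1.4627304792777034
```

Emit:
jog_arm:
  steps:
    - {"translation": [30,-40,5],"twist": -0.13,"gripper": 0}
    - {"translation": [55,-80,10],"twist": -0.26,"gripper": 0}
    - {"translation": [80,-120,15],"twist": -0.39,"gripper": 0}
    - {"translation": [105,-162,15],"twist": -0.52,"gripper": 0}
    - {"translation": [130,-205,15],"twist": -0.65,"gripper": 0}
  newtons: 20

```text
clock: 0.65
tcp_pos: [0.3103, 0.418, 0.2375]
ee_rot: [-1.416, -2.805, -0.0]
force: [0.4, 0.3, -0.5]
opening: 0.0552
gripper_force: 0.0
```

Emit:
jog_arm:
  steps:
    - {"translation": [25,-43,0],"twist": -0.13,"gripper": 0}
    - {"translation": [50,-86,0],"twist": -0.26,"gripper": 0}
    - {"translation": [72,-130,0],"twist": -0.39,"gripper": 0}
    - {"translation": [92,-174,0],"twist": -0.52,"gripper": 0}
    - {"translation": [110,-218,0],"twist": -0.65,"gripper": 0}

```text
clock: 1.15
tcp_pos: [0.4201, 0.1996, 0.2375]
ee_rot: [-2.238, -2.205, -0.001]
force: [0.1, 0.8, 0.0]
opening: 0.0152
gripper_force: 0.0
```

Emit:
jog_arm:
  steps:
    - {"translation": [10,-45,0],"twist": -0.1,"gripper": 0}
    - {"translation": [20,-90,0],"twist": -0.163,"gripper": 0}
    - {"translation": [25,-114,-20],"twist": -0.163,"gripper": 0}
    - {"translation": [25,-114,-60],"twist": -0.163,"gripper": 0}
    - {"translation": [25,-114,-100],"twist": -0.163,"gripper": 0}

```text
clock: 1.65
tcp_pos: [0.4452, 0.0869, 0.1372]
ee_rot: [2.407, 2.019, 0.005]
force: [-0.3, 0.0, 0.0]
opening: 0.0002
gripper_force: 0.0
```

```bash
python3 - <<'E'
from cell import imaging
import cv2
a=imaging.capture("top");b=imaging.capture("side")
f=lambda x:cv2.resize(x,(400,598),interpolation=cv2.INTER_CUBIC)
cv2.imwrite("pics/c2.png",cv2.hconcat([f(a[130:310,220:340]),f(b[150:330,190:310])]))
E
```

```text
(no output)
```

View pics/c2.png

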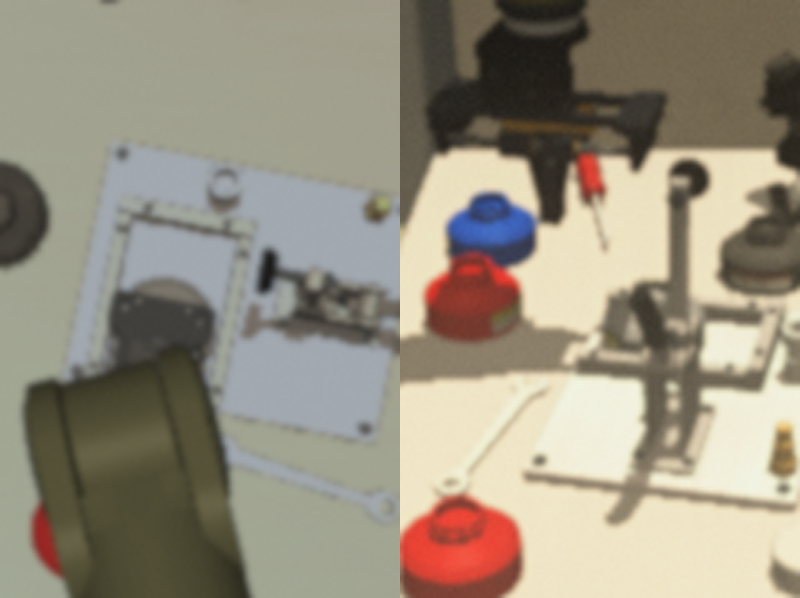

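The gripper is lined up behind the cartridge and clear of the clamp. Next I descend, then push.

Emit:
jog_arm:
  steps:
    - {"translation": [0,0,-40],"twist": 0,"gripper": 0}
    - {"translation": [0,0,-80],"twist": 0,"gripper": 0}
    - {"translation": [0,0,-109],"twist": 0,"gripper": 0}
    - {"translation": [4,-0.7,-109],"twist": 0,"gripper": 0}
    - {"translation": [9,-1.5,-109],"twist": 0,"gripper": 0}

```text
clock: 2.25
tcp_pos: [0.4549, 0.0868, 0.0302]
ee_rot: [2.403, 2.023, 0.002]
force: [0.4, 0.2, -0.3]
opening: 0.0004
gripper_force: 0.0
```

Emit:
jog_arm:
  steps:
    - {"translation": [6,-1,0],"twist": 0,"gripper": 0}
    - {"translation": [12,-2,0],"twist": 0,"gripper": 0}
    - {"translation": [18,-3.1,0],"twist": 0,"gripper": 0}
    - {"translation": [24,-4.1,0],"twist": 0,"gripper": 0}
    - {"translation": [30,-5.2,0],"twist": 0,"gripper": 0}

```text
clock: 2.75
tcp_pos: [0.4835, 0.0811, 0.0287]
ee_rot: [-2.403, -2.022, 0.001]
force: [-2.7, -0.1, 2.3]
opening: 0.0007
gripper_force: 1.3
```

Emit:
jog_arm:
  steps:
    - {"translation": [5,-0.9,0],"twist": 0,"gripper": 0}
    - {"translation": [10,-1.7,0],"twist": 0,"gripper": 0}
    - {"translation": [15,-2.6,0],"twist": 0,"gripper": 0}
    - {"translation": [19,-3.3,0],"twist": 0,"gripper": 0}
    - {"translation": [22,-3.8,0],"twist": 0,"gripper": 0}

```text
clock: 3.25
tcp_pos: [0.506, 0.0771, 0.0285]
ee_rot: [2.404, 2.022, 0.0]
force: [-2.2, 0.0, 1.8]
opening: 0.0007
gripper_force: 0.9
```

Contact force is only friction, about 2.5 N. I'll go on in small steps until the stop is felt.

Emit:
jog_arm:
  steps:
    - {"translation": [2,-0.3,0],"twist": 0,"gripper": 0}
    - {"translation": [4,-0.7,0],"twist": 0,"gripper": 0}
    - {"translation": [6,-1,0],"twist": 0,"gripper": 0}
    - {"translation": [7,-1.2,0],"twist": 0,"gripper": 0}
    - {"translation": [8,-1.4,0],"twist": 0,"gripper": 0}

```text
clock: 3.75
tcp_pos: [0.5137, 0.0758, 0.0286]
ee_rot: [2.404, 2.022, 0.0]
force: [-1.5, -0.1, 0.3]
opening: 0.0008
gripper_force: 0.7
```

Emit:
jog_arm:
  steps:
    - {"translation": [1.5,-0.3,0],"twist": 0,"gripper": 0}
    - {"translation": [3,-0.5,0],"twist": 0,"gripper": 0}
    - {"translation": [4,-0.7,0],"twist": 0,"gripper": 0}

```text
clock: 4.05
tcp_pos: [0.5178, 0.0751, 0.0286]
ee_rot: [2.404, 2.022, 0.0]
force: [-0.5, 0.2, 0.2]
opening: 0.0004
gripper_force: 0.5
```

Emit:
jog_arm:
  steps:
    - {"translation": [1,-0.2,0],"twist": 0,"gripper": 0}
    - {"translation": [2,-0.3,0],"twist": 0,"gripper": 0}
    - {"translation": [3,-0.5,0],"twist": 0,"gripper": 0}

```text
clock: 4.35
tcp_pos: [0.5206, 0.0746, 0.0286]
ee_rot: [2.404, 2.022, -0.0]
force: [-1.7, 0.1, 0.1]
opening: 0.0004
gripper_force: 0.7
```

```bash
python3 - <<'E'
from cell import imaging,manip
import cv2
a=imaging.capture("top");b=imaging.capture("side")
f=lambda x:cv2.resize(x,(400,598),interpolation=cv2.INTER_CUBIC)
cv2.imwrite("pics/c3.png",cv2.hconcat([f(a[150:270,230:310]),f(b[190:310,225:305])]))
print(manip.read_state()["force"])
E
```

```text
[-1.13106059  0.36133922 -0.23611518]
```

View pics/c3.png

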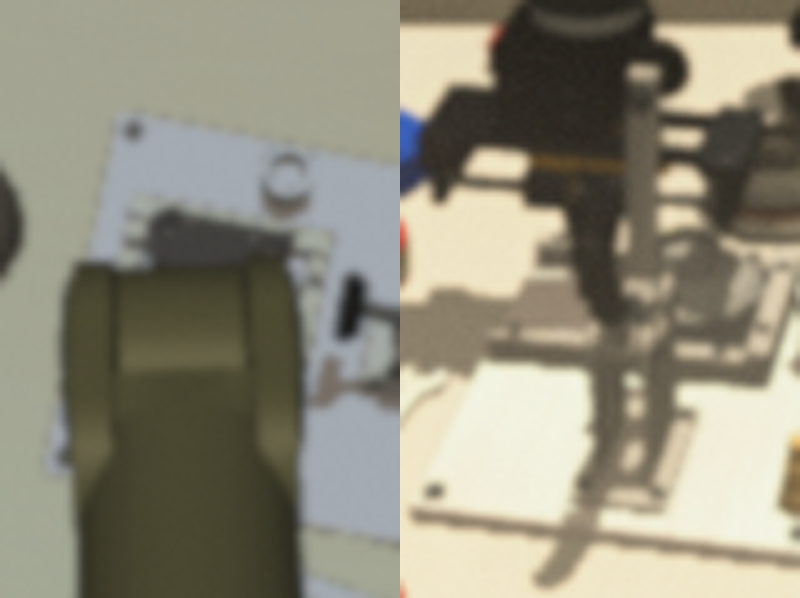

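The cartridge is close to the stop and still upright. I keep pushing until the force rises.

Emit:
jog_arm:
  steps:
    - {"translation": [1,-0.2,0],"twist": 0,"gripper": 0}
    - {"translation": [2,-0.3,0],"twist": 0,"gripper": 0}
    - {"translation": [3,-0.5,0],"twist": 0,"gripper": 0}

```text
clock: 4.75
tcp_pos: [0.523, 0.0743, 0.0285]
ee_rot: [-2.403, -2.022, 0.001]
force: [-4.0, 0.4, 1.9]
opening: 0.0007
gripper_force: 2.0
```

Emit:
jog_arm:
  steps:
    - {"translation": [1,-0.2,0],"twist": 0,"gripper": 0}
    - {"translation": [2,-0.3,0],"twist": 0,"gripper": 0}
    - {"translation": [2,-0.3,0],"twist": 0,"gripper": 0}

```text
clock: 5.05
tcp_pos: [0.5231, 0.0743, 0.0284]
ee_rot: [-2.401, -2.02, 0.006]
force: [-8.0, 0.8, 6.0]
opening: 0.0004
gripper_force: 4.1
```

It has stopped at 0.523 with the force rising to 8 N, so it is against the end stop. I back off, rise and check.

Emit:
jog_arm:
  steps:
    - {"translation": [-10,1.7,0],"twist": 0,"gripper": 0}
    - {"translation": [-40,7,0],"twist": 0,"gripper": 0}
    - {"translation": [-70,12,20],"twist": 0,"gripper": 0}
    - {"translation": [-70,12,65],"twist": 0,"gripper": 0}
    - {"translation": [-70,12,110],"twist": 0,"gripper": 0}

```text
clock: 5.55
tcp_pos: [0.4542, 0.0856, 0.1392]
ee_rot: [2.403, 2.023, -0.001]
force: [1.0, 0.9, 0.7]
opening: 0.0005
gripper_force: 0.0
```

Emit:
jog_arm:
  steps:
    - {"translation": [-15,30,35],"twist": 0,"gripper": 0}
    - {"translation": [-15,60,70],"twist": 0,"gripper": 0}
    - {"translation": [-15,60,115],"twist": 0,"gripper": 0}

```text
clock: 5.85
tcp_pos: [0.4392, 0.1498, 0.2545]
ee_rot: [-2.398, -2.029, -0.002]
force: [0.5, -0.9, -0.6]
opening: 0.0004
gripper_force: 0.0
```

```bash
python3 - <<'E'
from cell import imaging,manip
import cv2
a=imaging.capture("top");b=imaging.capture("side")
f=lambda x:cv2.resize(x,(400,598),interpolation=cv2.INTER_CUBIC)
cv2.imwrite("pics/c4.png",cv2.hconcat([f(a[150:270,230:310]),f(b[190:310,225:305])]))
print(manip.read_state()["tcp_pos"])
E
```

```text
[0.44404312 0.14787853 0.25993797]
```

View pics/c4.png

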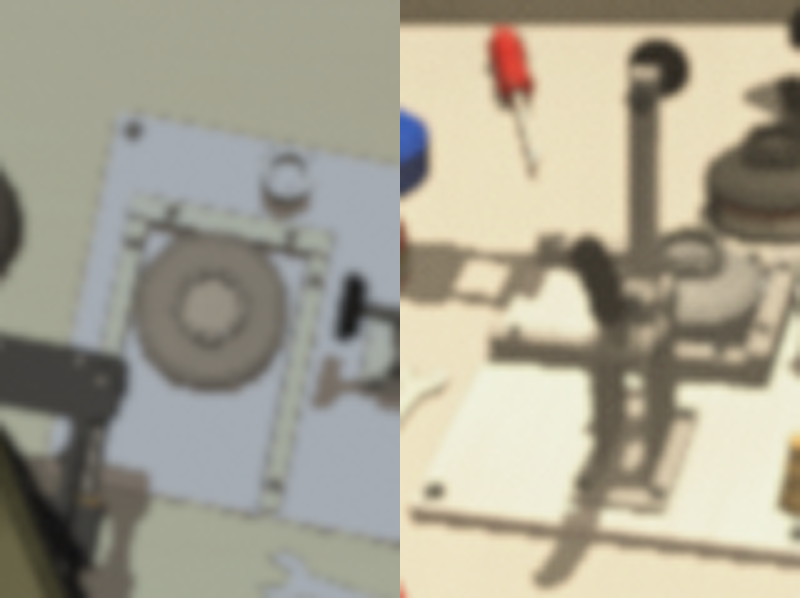

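The cartridge touches the end stop at the top, about (210,235), with its neck at (210,308). The handle is still open. I'll check the home position and compute the handle waypoints.

```bash
python3 - <<'E'
from h import *
c,s=np.cos(-.1717),np.sin(-.1717); M=np.array([[c,-s],[s,c]]); o=np.array([.5731,.0635])
p=lambda u,v,z: ray("top",230+(u+.5)/5-.5,150+(v+.5)/(598/120)-.5,z)[:2]
for nm,u,v,z in[("body",210,312,.034),("neck",211,310,.07),("stopface_mid",215,235,.038),("stopL",146,222,.038),("stopR",300,250,.038)]: print(nm,(M.T@(p(u,v,z)-o)*1000).round(1))
st=manip.read_state(); t=st["tcp_pos"]; print(t,(M.T@(t[:2]-o)*1000).round(1))
for y,z in[(105,270),(-187,270),(-187,200),(-190,182),(-196.7,178.9),(-215.5,164.9),(-231.9,143.3),(-238.9,126.7),(-242.5,109),(-243,95),(-243,87)]:
    print((y,z),((M@[0,y/1000]+o)*1000).round(1))
print(((M@[-.09,-.12]+o)*1000).round(1))
E
```

```text
body [-0.   2.3]
neck [-1.9  1.4]
stopface_mid [43.9  7.9]
stopL [43.7 48.3]
stopR [ 44.8 -41.7]
[0.44404312 0.14787853 0.25993797] [-141.6   61.1]
(105, 270) [591. 167.]
(-187, 270) [ 541.1 -120.8]
(-187, 200) [ 541.1 -120.8]
(-190, 182) [ 540.6 -123.7]
(-196.7, 178.9) [ 539.5 -130.3]
(-215.5, 164.9) [ 536.3 -148.8]
(-231.9, 143.3) [ 533.5 -165. ]
(-238.9, 126.7) [ 532.3 -171.9]
(-242.5, 109) [ 531.7 -175.4]
(-243, 95) [ 531.6 -175.9]
(-243, 87) [ 531.6 -175.9]
[463.9 -39.4]
```

The cartridge is home to within about 2 mm. I'll go over to the handle at z ≈ 0.27, above the upright arm, opening the fingers 8 mm so they straddle the grip.

Emit:
jog_arm:
  steps:
    - {"translation": [5,-45,15],"twist": 0,"gripper": 8}
    - {"translation": [10,-90,15],"twist": 0,"gripper": 8}
    - {"translation": [15,-135,15],"twist": 0,"gripper": 8}
    - {"translation": [20,-183,15],"twist": 0,"gripper": 8}
    - {"translation": [35,-225,15],"twist": 0,"gripper": 8}

```text
clock: 6.45
tcp_pos: [0.475, -0.0824, 0.2685]
ee_rot: [2.406, 2.02, 0.003]
force: [1.5, 1.2, -0.6]
opening: 0.0081
gripper_force: 0.0
```

Emit:
jog_arm:
  steps:
    - {"translation": [25,-25,0],"twist": 0,"gripper": 8}
    - {"translation": [55,-42,0],"twist": 0,"gripper": 8}
    - {"translation": [62,-44,0],"twist": 0,"gripper": 8}
    - {"translation": [62,-44,0],"twist": 0,"gripper": 8}

```text
clock: 6.85
tcp_pos: [0.5378, -0.1239, 0.2676]
ee_rot: [2.405, 2.02, -0.003]
force: [0.5, -0.1, 0.5]
opening: 0.0076
gripper_force: 0.0
```

Emit:
jog_arm:
  steps:
    - {"translation": [3,3,-20],"twist": 0,"gripper": 8}
    - {"translation": [3,3,-45],"twist": 0,"gripper": 8}
    - {"translation": [3,3,-68],"twist": 0,"gripper": 8}
    - {"translation": [3,3,-68],"twist": 0,"gripper": 8}

```text
clock: 7.25
tcp_pos: [0.5376, -0.1186, 0.1977]
ee_rot: [-2.399, -2.021, 0.005]
force: [-1.2, 1.7, -0.6]
opening: 0.0077
gripper_force: 0.0
```

```bash
python3 - <<'E'
from cell import imaging,manip
import cv2
a=imaging.capture("side")
cv2.imwrite("pics/c5.png",cv2.resize(a[180:330,180:330],(598,598),interpolation=cv2.INTER_CUBIC))
s=manip.read_state();print(s["tcp_pos"],s["force"])
E
```

```text
[ 0.53889721 -0.11904508  0.19965755] [1.22409618 0.61037403 0.69243577]
```

View pics/c5.png

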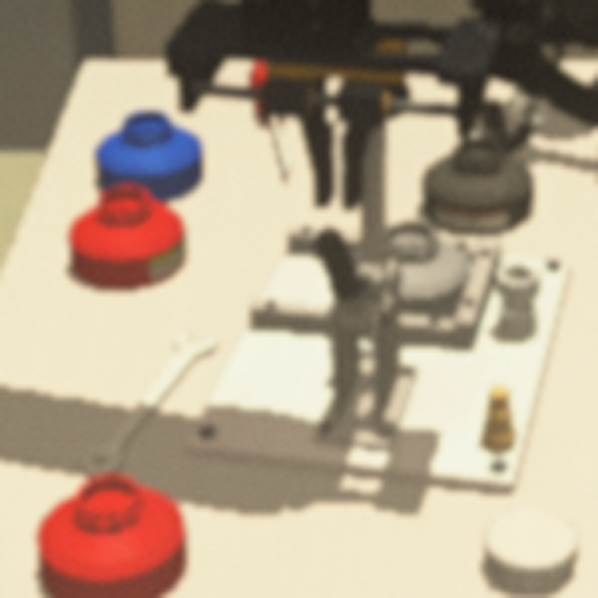

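The fingertips at (320–352,205) line up with the open grip, whose end is at (328,240), and they are clear of the arm. I now push along the handle's arc.

Emit:
jog_arm:
  steps:
    - {"translation": [1,-5,-14],"twist": 0,"gripper": 8}
    - {"translation": [0.5,-11,-21],"twist": 0,"gripper": 8}
    - {"translation": [-1,-17,-25],"twist": 0,"gripper": 8}
    - {"translation": [-2,-23,-30],"twist": 0,"gripper": 8}
    - {"translation": [-3,-30,-35],"twist": 0,"gripper": 8}

```text
clock: 7.8
tcp_pos: [0.5375, -0.1509, 0.1654]
ee_rot: [2.404, 2.022, 0.0]
force: [0.1, 0.4, 0.3]
opening: 0.008
gripper_force: 0.1
```

Emit:
jog_arm:
  steps:
    - {"translation": [-1,-6,-7],"twist": 0,"gripper": 8}
    - {"translation": [-2,-12,-15],"twist": 0,"gripper": 8}
    - {"translation": [-2.5,-16,-22],"twist": 0,"gripper": 8}
    - {"translation": [-3,-20,-30],"twist": 0,"gripper": 8}
    - {"translation": [-4,-23,-38],"twist": 0,"gripper": 8}

```text
clock: 8.3
tcp_pos: [0.5335, -0.1735, 0.1268]
ee_rot: [2.404, 2.022, -0.0]
force: [-0.6, -0.1, -0.2]
opening: 0.0077
gripper_force: 0.0
```

```bash
python3 - <<'E'
from cell import imaging,manip
import cv2
a=imaging.capture("side")
cv2.imwrite("pics/c6.png",cv2.resize(a[190:310,210:330],(598,598),interpolation=cv2.INTER_CUBIC))
s=manip.read_state();print(s["tcp_pos"],s["force"])
E
```

```text
[ 0.53233684 -0.17375238  0.12556484] [-1.29428523  0.32165689 -0.07827238]
```

View pics/c6.png

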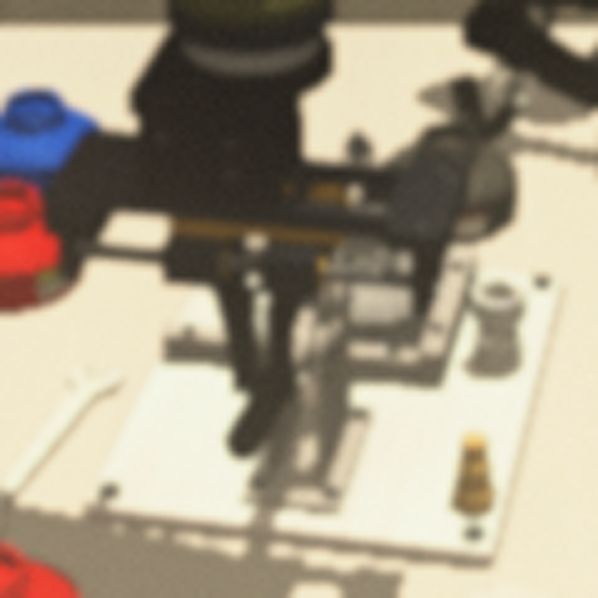

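The handle has followed: the grip, end at (243,440), lies under the fingertips and is lower. I continue down through the dead point.

Emit:
jog_arm:
  steps:
    - {"translation": [-0.3,-1,-7],"twist": 0,"gripper": 8}
    - {"translation": [-0.6,-2,-15],"twist": 0,"gripper": 8}
    - {"translation": [-0.6,-2,-22],"twist": 0,"gripper": 8}
    - {"translation": [-0.6,-2,-28],"twist": 0,"gripper": 8}
    - {"translation": [-0.6,-2,-33],"twist": 0,"gripper": 8}

```text
clock: 8.85
tcp_pos: [0.5328, -0.1757, 0.0943]
ee_rot: [2.404, 2.022, -0.001]
force: [-0.8, -2.6, 1.8]
opening: 0.0081
gripper_force: 1.2
```

Emit:
jog_arm:
  steps:
    - {"translation": [0,0,-3],"twist": 0,"gripper": 8}
    - {"translation": [0,0,-6],"twist": 0,"gripper": 8}
    - {"translation": [0,0,-6],"twist": 0,"gripper": 8}

```text
clock: 9.15
tcp_pos: [0.5327, -0.1743, 0.0879]
ee_rot: [-2.403, -2.022, 0.0]
force: [-0.1, -1.1, -0.7]
opening: 0.008
gripper_force: 0.0
```

Emit:
jog_arm:
  steps:
    - {"translation": [0,0,-2],"twist": 0,"gripper": 8}
    - {"translation": [0,0,-4],"twist": 0,"gripper": 8}
    - {"translation": [0,0,-4],"twist": 0,"gripper": 8}

```text
clock: 9.45
tcp_pos: [0.5335, -0.1744, 0.0852]
ee_rot: [-2.403, -2.023, -0.002]
force: [-1.0, 1.0, 6.0]
opening: 0.008
gripper_force: 2.6
```

Emit:
jog_arm:
  steps:
    - {"translation": [0,0,20],"twist": 0,"gripper": 8}
    - {"translation": [0,-10,60],"twist": 0,"gripper": 8}
    - {"translation": [0,-20,100],"twist": 0,"gripper": 8}
    - {"translation": [-10,-30,145],"twist": 0,"gripper": 8}
    - {"translation": [-20,-60,180],"twist": 0,"gripper": 8}

```text
clock: 9.95
tcp_pos: [0.5141, -0.233, 0.2669]
ee_rot: [2.398, 2.028, 0.005]
force: [0.9, -0.9, 0.3]
opening: 0.0078
gripper_force: 0.0
```

```bash
python3 - <<'E'
from cell import imaging,manip
import cv2
a=imaging.capture("side")
cv2.imwrite("pics/c7.png",cv2.resize(a[190:310,210:330],(598,598),interpolation=cv2.INTER_CUBIC))
s=manip.read_state();print(s["clock"],s["tcp_pos"],s["force"])
E
```

```text
10.0 [ 0.51294133 -0.24275211  0.27290717] [ 0.48865574 -6.08874357  3.74086681]
```

View pics/c7.png

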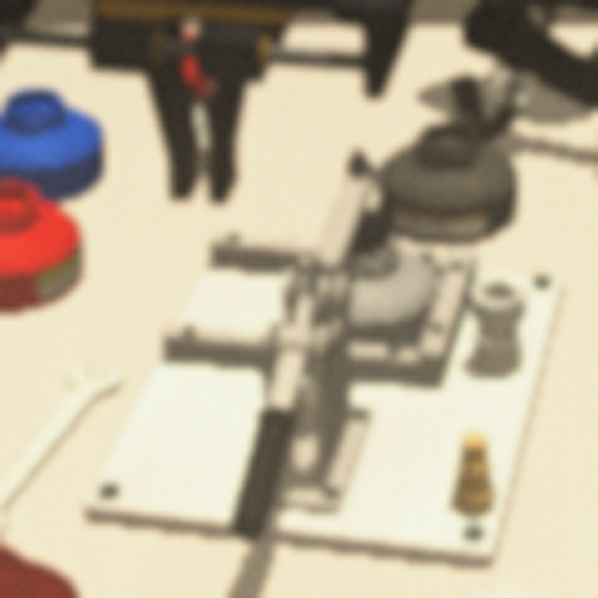

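The handle points down, with its end at (250,530), and the arm lies over the nest with its tip at (357,163). I'll compare both with the projection of the locked pose.

```bash
python3 - <<'E'
from h import *
m=imaging.camera_model("side"); c,s=np.cos(-.1717),np.sin(-.1717); M=np.array([[c,-s],[s,c]]); o=np.array([.5731,.0635])
def pj(y,z):
    d=R.from_rotvec(m["rotation"]).inv().apply(np.r_[M@[0,y]+o,z]-m["eye"]); u=m["cx"]+m["fx"]*d[0]/d[2]; v=m["cy"]+m["fy"]*d[1]/d[2]
    return ((u-210)*4.983).round(),((v-190)*4.983).round()
for e in(.05,-.1,-.19,-.3): print(e,"handle end",pj(-.162-.123*np.cos(e),.1+.123*np.sin(e)))
for a in(0,.1,.2,.3): print(a,"arm tip",pj(-.115+.128*np.cos(a),.103+.128*np.sin(a)))
s=manip.read_state();print(s["force"])
E
```

```text
0.05 handle end (np.float64(241.0), np.float64(471.0))
-0.1 handle end (np.float64(242.0), np.float64(502.0))
-0.19 handle end (np.float64(243.0), np.float64(519.0))
-0.3 handle end (np.float64(246.0), np.float64(537.0))
0 arm tip (np.float64(363.0), np.float64(180.0))
0.1 arm tip (np.float64(362.0), np.float64(161.0))
0.2 arm tip (np.float64(361.0), np.float64(143.0))
0.3 arm tip (np.float64(360.0), np.float64(126.0))
[ 0.48865574 -6.08874357  3.74086681]
```

Emit:
jog_arm:
  steps:
    - {"translation": [0,0,0],"twist": 0,"gripper": 8}
    - {"translation": [0,0,0],"twist": 0,"gripper": 8}
    - {"translation": [0,0,0],"twist": 0,"gripper": 8}

```text
clock: 10.3
tcp_pos: [0.5128, -0.2335, 0.263]
ee_rot: [-2.4, -2.023, 0.002]
force: [0.3, 0.4, -0.6]
opening: 0.0077
gripper_force: 0.0
```

The handle end matches the stop at −0.3 rad, and it stayed there after release, so the clamp is locked. The arm is clear, so I'm handing in.

```bash
python3 -c "
from cell import order; print(order.hand_in())"
```

```text
the job is handed in; nothing more can be done
None
```

I pushed the cartridge home against the end stop, pushed the handle past its dead point into lock, and handed the job in at about 10.3 s. The pictures show the clamp locked over the neck, but I could not measure the pad force, and hand-in returned no verdict.

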